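# Put the vegetable cutter into gear and park its disc

## Robot

A 7-joint arm with a two-finger parallel gripper is mounted at the origin on the work surface. World frame = base frame: x ahead of the robot, y to its left, z up, the work surface at z = 0. Lengths are in m, angles in rad, forces in N, time in s.
With the tool pointing down it reaches from about 0.425 to 0.925 m from the base axis. Payload 6.8 kg.
Tool frame: the origin (TCP) lies at the very end of the fingers, on their centre line; the grasp point (between the pads) lies 19 mm behind it (bot.grasp_offset is the distance from the TCP to the grasp point, in m); z points along the fingers, y is the direction in which the jaws open and shut (so a half turn about z gives the same grasp; the last joint's range is limited). The gripper opens to 85 mm and grips with 20 to 120 N. Pads are 22 mm wide; open, the fingers measure 114 mm over their backs; the gripper's body (76 mm by 85 mm) begins 54 mm behind the grasp point. The pads swing forward as they close: fully open they stand 13 mm farther back than shut.
Start: joints at [-1.252, 0.477, 0.022, 1.555, -0.011, 1.109, -0.083], TCP at [0.279, 0.614, 0.231] pointing down, gripper open.
Joint ranges: [-2.96, 2.96], [-0.34, 2.1], [-1.41, 1.46], [0.24, 2.44], [-1.37, 4.51], [0.17, 1.92], [-2.96, 2.96]. Speed limits (rad/s): [2.39, 2.39, 3.14, 3.14, 3.14, 3.14, 3.14].

## Interface

Orientations are given as a unit quaternion [w, x, y, z].
In Python, from station import monitor, cams, bot, finder gives the robot as it stands.
- The arm moves only by the tool jog_arm, never from a script. Its argument "plan" is a list of rows, each an object of numbers: "x", "y", "z": the shift along the tool's x, y, z as a fraction of full scale; "wx", "wy", "wz": the turn, a rotation vector about the tool's x, y, z as a fraction of full scale. A call has 1 to 12 rows; each row is the pose to reach, as a shift and turn from the pose measured when the call began, along the tool's axes at that moment, turning the shorter way round; what a row does not reach only later rows make up. Full scale, the value 1, is 20 cm for a shift and 180 degrees for a turn. A row lasts 1/12 s, in which the tool goes at most 41.7 mm and 7.16 degrees, less where a joint would pass 70% of its speed; a pose out of reach is approached as far as the arm can. A call with a number of a shift or a turn outside -1 to 1 is refused whole. A call with a gripper value outside its range is refused whole. "hand" is the opening, from -1 (shut) to 1 (fully open), set as the call begins (left out, the last holds). The fingers move at their own pace and stop on an object; "grip_force" is the grip in N (left out, the last holds). Time passes only in rows, so rows that repeat a pose let the fingers close. It gives the time, the measured TCP pose, the force and the opening at its end, in the units of the state.
- monitor.get_obs(): the state, without advancing time (a new reading comes with each control period).
- cams.read_camera(name): name is "scene" or "top" or "wrist"; returns the picture (384x512x3 uint8, red, green, blue); there is no depth.
- cams.get_calibration(name): a dict with "fx", "fy", "cx", "cy" (pixels), "extrinsics" (4x4, takes a point from world to camera coordinates). Camera axes: x right, y down, z forward; pixel columns grow to the right and rows downward; lengths in m; the calibration is good to about 2 mm. The wrist camera is an equidistant fisheye: a pixel r from the principal point sees the ray r / f radians off the axis. A picture is of the moment at which its call begins: read the wrist's pose just before it. get_calibration takes no time and is no camera call; for the wrist camera it gives the pose at the moment of the call.
- bot.hand_in(): hands the job in, once; it reports no verdict.
Trained networks look in the newest picture that a camera, given by its name, has taken for a name from the list of things; names that differ only in an ending like _2 or _b are one class to them, and where a whole thing is asked for, a point or a joint stands for the part that bears it (a point fixed in the world has none). Each returns a list of dicts, best first, with "confidence" (0 to 1); they miss things now and then, are a little off and sometimes report something else, mostly with a low value. They report only what shows in the picture. A call takes as long as a camera call.
- finder.find_in(camera, target): "bbox" ([left, top, width, height] in pixels, round what is visible of it).
- finder.place_of(camera, target): "location" ([column, row] in pixels: a listed point, or the origin of a listed thing).
The state is a dict: "t": time; "q": joint angles; "joint_vel": joint speeds; "joint_torque": joint torques, N m; "eef_pos": TCP position; "tool_rot": TCP orientation; "contact_force": force on the tool from outside, world axes, zero at the start; "torque": the same for the moment, N m; "gripper_width": opening from 0.0 (shut) to 1.0 (fully open).
Only numpy, scipy, OpenCV 4.12 (cv2) and the standard library are available. Lean on these libraries where they do the work, as an engineer would, in place of code of your own. Each camera call takes 0.05 s, during which the arm holds its last target. There are 200 camera calls.

## Task

Put the vegetable cutter into gear by hand: ease the orange gear-change knob down while rocking it gently to and fro until the teeth drop into mesh and it goes fully home, never forcing tooth against tooth and not dragging the cutter disc round on half-meshed teeth. Then turn the knob, without touching the cutter disc, until the disc's red mark is in line with the yellow index mark, and let go with the knob still fully home. Leave the other things on the worktop where they are.

Things in the scene. Friction and masses are not known exactly. Their poses are not given: they have to be found in the camera images.
- cutter: Vegetable cutter drive base, hopper off, fixed to the worktop: a satin metal box 250 (x) x 230 (y) x 85 mm high. Origin: centre of its underside, on the worktop; the vertical drive axis runs through it. Its +x runs from the drive axis to the yellow index mark.
- index (a point): The small yellow index mark on top of the base, 110 mm from the drive axis along the base's +x.
- knob: Gear-change knob on the drive axis: orange upright grip bar 64 mm long (own x), 16 thick (y), 42 tall, on a 9 mm neck over a black collar 92 mm across. Origin on the axis at the lower ends of the teeth under the collar; collar top 22, bar foot 31, bar top 73 mm above it. Turns about the vertical axis (3 rad each way), slides down with joint shift, stays where left. Half a turn looks the same.
- knob_top (a point): Centre of the top face of the orange grip bar, on the drive axis; 195 mm above the worktop with the knob raised, 181 mm with it fully home.
- shift (a joint): How far the knob is pushed down, in m: 0 raised (out of gear, the start), 0.014 fully home (in gear). Sliding it takes about 3 N downwards, 8 N upwards. Its teeth reach the tops of the lower teeth at about 0.006 and are stopped there unless they face gaps.
- carrier: Sprung carrier of the lower toothed ring and the cutter disc. Origin on the drive axis, 86.5 mm above the worktop. When tooth meets tooth it yields down: gives at about 2 N, then 1 mm per 1.8 N, up to 5 mm, then solid. It springs up when the teeth find the gaps and the resistance vanishes. Over 18 N tooth on tooth is forcing.
- lower_teeth (a point): Point on the drive axis level with the tops of the lower ring's teeth, 116 mm above the worktop. Both rings have 8 equal teeth (pitch 45 degrees), 9 mm tall, 11.5 mm wide, at 38 mm radius; about 3 degrees of play either way from the middle of a gap. How the lower teeth stand differs every time and cannot be told from the red mark.
- disc: Round steel cutter disc, 170 mm across, 5 mm thick, top 97 mm above the worktop, clamped to the lower toothed ring; both turn together about the drive axis, stiffly (about 0.25 N m), and stay where left. Once meshed it turns with the knob one to one, less up to 6 degrees of play. Origin on the drive axis; its x points to the red mark.
- disc_mark (a point): Round red mark, 18 mm across, on the cutter disc, 72 mm from the drive axis. At the start it stands 0.35 to 1.0 rad counter-clockwise, seen from above, of the yellow index mark. In line: on the straight line from the drive axis to the index mark.
- pusher: White plastic food pusher, 60 mm across, 85 mm tall, standing beside the base. Origin: centre of its foot. Leave alone.
- spare_disc: Spare cutter disc lying flat beside the base, 150 mm across, 12 mm high. Origin: centre of its underside. Leave alone.
- sauce: Yellow squeeze bottle with red cap, 60 mm across, 170 mm tall. Origin: centre of its foot. Leave alone.
- herbs: Green herb jar with steel lid, 64 mm across, 90 mm tall. Origin: centre of its foot. Leave alone.
- plate: White side plate, 180 mm across, 20 mm high. Origin: centre of its underside. Leave alone.
- mug: Blue mug, 80 mm across, 90 mm tall. Origin: centre of its foot. Leave alone.
- spatula: Black-handled spatula lying flat. Origin: under its middle. Leave alone.

How it is judged:
On the way, in this order (a step that is already met when the one before it is completed fails the run):
1. the teeth are meshed and the knob is fully home (shift past 12.5 of 14 mm) (value of joint shift above 0.0125 m), for 0.1 s.
2. with the knob home, the red mark is in line with the index mark (within 6 mm sideways) (value of joint shift above 0.0125 m and y of disc_mark in the frame of cutter between -0.006 and 0.006 m and x of disc_mark in the frame of cutter above 0.05 m), for 0.2 s.
At the end, for the whole second after the job is handed in: The knob is fully home (shift beyond 12.5 of 14 mm), the red mark lies within 6 mm sideways of the line from the drive axis to the yellow index mark, on the index side, and the disc is at rest (all of step 2 and angular speed of disc below 0.05 rad/s); the robot touches nothing.
It fails at once if the disc is dragged round on half-meshed teeth: its red mark has moved more than 10 mm while the knob is not fully home (distance of disc_mark from where it was at the start of the episode above 0.01 m and value of joint shift below 0.0125 m).
It fails at once if the teeth are forced: more than 18 N between the knob's teeth and the lower teeth (contact force between knob and carrier above 18 N).
It fails at once if the robot touches the cutter disc with more than 2 N (contact force between any of the fingers, the arm and disc above 2 N).
It fails at once if another thing on the worktop is moved by more than 20 mm (distance of any of pusher, spare_disc, sauce, herbs, plate, mug, spatula from where it was at the start of the episode above 0.02 m).
It also fails if it takes over 64 s, if anything falls off the work surface, if the arm or the gripper's body presses on something with over 40 N, if the wrist force passes 120 N, or if a joint passes its speed limit or range.

## Working session

There is one attempt and no reset: what is moved stays moved. The work goes in short steps, Python scripts to look and compute and a tool call to move; the robot and the scene stay as the last step left them, time stands still between calls to the robot, and variables do not carry over. Pictures are saved under pics/ and viewed, about 8 in all and at most 12, crops included, and the job is handed in when it is done.

Besides the shell and the picture viewer there is one more tool, called after ">>>" as name(argument=value, ...), one argument or row to a line, values as JSON. jog_arm: Moves the arm, as the interface text tells. Shift numbers are shares of 20 cm and turn numbers shares of 180 degrees, none past 1 either way. Its arguments: {"type":"object","properties":{"plan":{"type":"array","items":{"type":"object","properties":{"x":{"type":"number","minimum":-1,"maximum":1},"y":{"type":"number","minimum":-1,"maximum":1},"z":{"type":"number","minimum":-1,"maximum":1},"wx":{"type":"number","minimum":-1,"maximum":1},"wy":{"type":"number","minimum":-1,"maximum":1},"wz":{"type":"number","minimum":-1,"maximum":1}}}},"hand":{"type":"number"},"grip_force":{"type":"number"}},"required":["plan"]}

```bash
mkdir -p pics; ls
cat > h.py <<'E'
import numpy as np,cv2
from station import monitor,cams,bot,finder
from scipy.spatial.transform import Rotation as R
def ray(c,px):
    k=cams.get_calibration(c);E=np.array(k['extrinsics'])
    x=(px[0]-k['cx'])/k['fx'];y=(px[1]-k['cy'])/k['fy']
    if c=='wrist':
        r=np.hypot(x,y);s=np.sinc(r/np.pi);d=np.array([x*s,y*s,np.cos(r)])
    else: d=np.array([x,y,1.])
    return -E[:3,:3].T@E[:3,3],E[:3,:3].T@d
def atz(c,px,z):
    o,d=ray(c,px);return o+d*(z-o[2])/d[2]
def save(c,n):
    im=cams.read_camera(c);cv2.imwrite('pics/'+n+'.png',im[:,:,::-1]);return im
def pose():
    s=monitor.get_obs();q=s['tool_rot']
    return s,np.array(s['eef_pos']),R.from_quat([q[1],q[2],q[3],q[0]])
E
python3 - <<'E'
from h import *
a=save('scene','s0');b=save('top','t0')
cv2.imwrite('pics/st.png',np.vstack([a,b])[:,:,::-1][::1]) if 0 else None
for n,z in [('knob_top',.195),('index',.085),('disc_mark',.097),('cutter',0),('pusher',0),('sauce',0),('mug',0),('herbs',0)]:
  for c in ('top','scene'):
    r=finder.place_of(c,n)
    for d in r[:2]: print(n,c,np.round(d['location'],1),round(d['confidence'],2),atz(c,d['location'],z).round(4))
s,p,r=pose();print(s['t'],p,r.as_matrix().round(3),s['contact_force'])
E
```

```text
pics
knob_top top [263.5 196.3] 0.77 [ 0.5586 -0.0286  0.195 ]
knob_top top [266.2 199. ] 0.75 [ 0.5507 -0.0368  0.195 ]
knob_top scene [264.3 170.9] 0.68 [ 0.5707 -0.0273  0.195 ]
index top [259.3 163.1] 0.87 [ 0.6736 -0.0132  0.085 ]
index scene [293.6 210.4] 0.76 [0.6672 0.0064 0.085 ]
index scene [364.9 195.7] 0.17 [0.7719 0.2294 0.085 ]
disc_mark top [245.2 179.9] 0.7 [0.6159 0.0316 0.097 ]
disc_mark scene [285.8 195.2] 0.93 [0.6106 0.0322 0.097 ]
disc_mark scene [131.6 247.7] 0.25 [ 0.492  -0.4311  0.097 ]
cutter top [260.7 199.2] 0.59 [ 0.5581 -0.0202  0.    ]
cutter scene [262.3 219.5] 0.56 [ 0.5659 -0.0222  0.    ]
pusher top [197.3 207.9] 0.8 [0.5226 0.2024 0.    ]
pusher scene [294.7 189. ] 0.64 [0.5264 0.181  0.    ]
pusher scene [264.2 165.8] 0.34 [0.3444 0.2065 0.    ]
sauce top [393.9 187.1] 0.9 [ 0.6105 -0.4864  0.    ]
sauce top [368.2 250.9] 0.19 [ 0.3861 -0.3979  0.    ]
sauce scene [143.  308.6] 0.62 [ 0.6043 -0.4803  0.    ]
mug top [157.3 148.7] 0.83 [0.7301 0.3516 0.    ]
mug top [367.5 246.7] 0.71 [ 0.4006 -0.3954  0.    ]
mug scene [365.4 194.7] 0.69 [0.7187 0.3428 0.    ]
herbs top [126.7 193.8] 0.87 [0.5671 0.4545 0.    ]
herbs scene [350.8 162.1] 0.79 [0.5578 0.4846 0.    ]
0.9 [0.2794308  0.61446124 0.23132066] [[-0.91   0.414 -0.   ]
 [ 0.414  0.91   0.   ]
 [ 0.     0.    -1.   ]] [0.5356477  0.00517203 0.19359541]
```

View pics/t0.png

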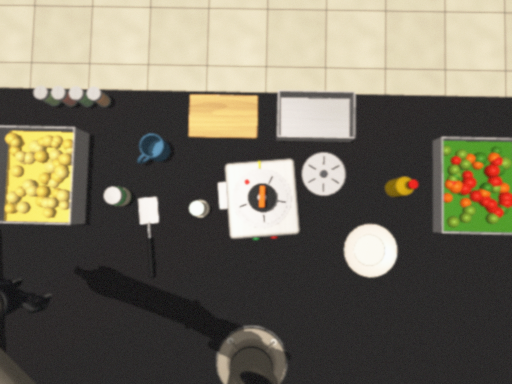

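View pics/s0.png

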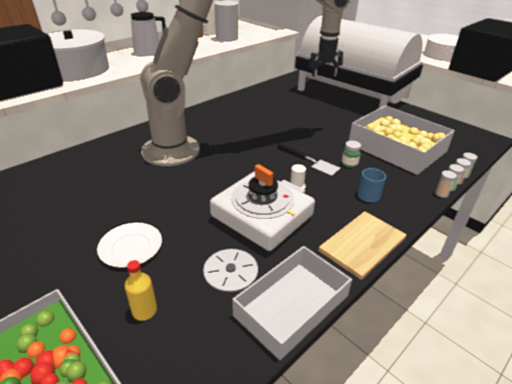

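The top view shows the base at about (262,198), the orange bar upright at (262,196), the yellow index at (259,163) and the red mark at (247,181). In the scene view nothing stands in the way. I'll move above the cutter.

>>> jog_arm(
  plan=[
    {"x": -0.87, "y": -0.78},
    {"x": -0.87, "y": -0.78},
    {"x": -0.87, "y": -0.78},
    {"x": -0.87, "y": -0.78},
    {"x": -0.87, "y": -0.78},
    {"x": -0.87, "y": -0.78},
    {"x": -0.87, "y": -0.78},
  ],
  hand=1,
)

```text
invalid input at $.plan[0]: expected keys x, y, z, wx, wy, wz
```

>>> jog_arm(
  plan=[
    {"x": -0.87, "y": -0.78},
    {"x": -0.87, "y": -0.78},
    {"x": -0.87, "y": -0.78},
    {"x": -0.87, "y": -0.78},
    {"x": -0.87, "y": -0.78},
    {"x": -0.87, "y": -0.78},
    {"x": -0.87, "y": -0.78},
    {"x": -0.87, "y": -0.78},
  ],
)

```text
invalid input at $.plan[0]: expected keys x, y, z, wx, wy, wz
```

Run:
```python
from h import *
a=save('wrist','w0')
for n,z in [('knob_top',.195),('index',.085),('disc_mark',.097),('disc',.0945),('lower_teeth',.116)]:
    for d in finder.place_of('wrist',n)[:2]: print(n,np.round(d['location'],1),round(d['confidence'],2),atz('wrist',d['location'],z).round(4))
s,p,r=pose();print(s['t'],p,r.as_matrix().round(3),s['contact_force'])
```

```text
1.2 [0.2794269  0.61446592 0.23131306] [[-0.91   0.414  0.   ]
 [ 0.414  0.91   0.   ]
 [ 0.     0.    -1.   ]] [-0.43621202  0.09767433 -0.17863268]
```

View pics/w0.png

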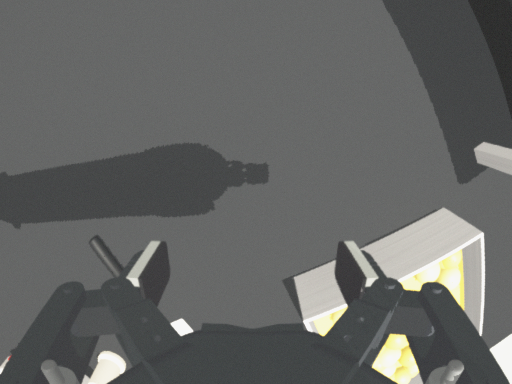

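The arm didn't move, because every row needs all six keys. The wrist view shows only bare worktop and the potato tray at the lower right.

>>> jog_arm(
  plan=[
    {"x": -0.87, "y": -0.78, "z": 0, "wx": 0, "wy": 0, "wz": 0},
    {"x": -0.87, "y": -0.78, "z": 0, "wx": 0, "wy": 0, "wz": 0},
    {"x": -0.87, "y": -0.78, "z": 0, "wx": 0, "wy": 0, "wz": 0},
    {"x": -0.87, "y": -0.78, "z": 0, "wx": 0, "wy": 0, "wz": 0},
    {"x": -0.87, "y": -0.78, "z": 0, "wx": 0, "wy": 0, "wz": 0},
    {"x": -0.87, "y": -0.78, "z": 0, "wx": 0, "wy": 0, "wz": 0},
    {"x": -0.87, "y": -0.78, "z": 0, "wx": 0, "wy": 0, "wz": 0},
  ],
  hand=1,
)

```text
t: 1.78
eef_pos: [0.377, 0.3938, 0.2317]
tool_rot: [0.001, 0.216, 0.976, -0.001]
contact_force: [-0.1, -0.8, 0.0]
gripper_width: 1.002
```

>>> jog_arm(
  plan=[
    {"x": -0.87, "y": -0.78, "z": 0, "wx": 0, "wy": 0, "wz": -0.13},
    {"x": -0.87, "y": -0.78, "z": 0, "wx": 0, "wy": 0, "wz": -0.13},
    {"x": -0.87, "y": -0.78, "z": 0, "wx": 0, "wy": 0, "wz": -0.13},
    {"x": -0.87, "y": -0.78, "z": 0, "wx": 0, "wy": 0, "wz": -0.13},
    {"x": -0.87, "y": -0.78, "z": 0, "wx": 0, "wy": 0, "wz": -0.13},
    {"x": -0.87, "y": -0.78, "z": 0, "wx": 0, "wy": 0, "wz": -0.13},
    {"x": -0.87, "y": -0.78, "z": 0, "wx": 0, "wy": 0, "wz": -0.13},
    {"x": -0.87, "y": -0.78, "z": 0, "wx": 0, "wy": 0, "wz": -0.13},
  ],
)

```text
t: 2.45
eef_pos: [0.4699, 0.1769, 0.2326]
tool_rot: [0.001, 0.016, 1.0, -0.001]
contact_force: [-0.1, 1.3, -0.5]
gripper_width: 0.999
```

Run:
```python
from h import *
a=save('wrist','w1')
for n,z in [('knob_top',.195),('index',.085),('disc_mark',.097),('disc',.0945),('lower_teeth',.116)]:
    for d in finder.place_of('wrist',n)[:2]: print(n,np.round(d['location'],1),round(d['confidence'],2),atz('wrist',d['location'],z).round(4))
s,p,r=pose();print(s['t'],p,r.as_matrix().round(3),s['contact_force'])
```

```text
knob_top [ 46.5 307.7] 0.56 [ 0.5605 -0.0187  0.195 ]
lower_teeth [392.7 120.1] 0.33 [0.4064 0.3138 0.116 ]
2.75 [0.4683087  0.18051232 0.23223494] [[-1.     0.025  0.001]
 [ 0.025  1.    -0.002]
 [-0.001 -0.002 -1.   ]] [-0.33535825  0.78370776 -0.920742  ]
```

View pics/w1.png

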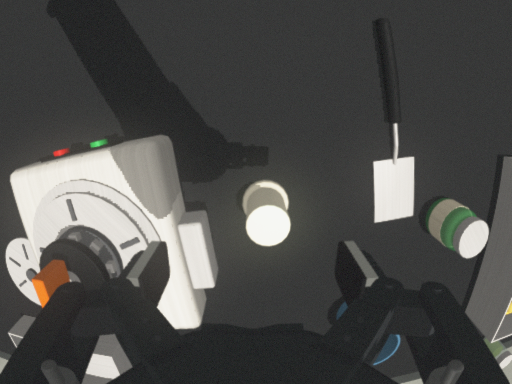

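The base is at the left of the wrist picture and the orange bar at (48,282). The camera looks along −x, so I'll go past the knob to see the index and mark.

>>> jog_arm(
  plan=[
    {"x": -1, "y": -1, "z": -0.15, "wx": 0, "wy": 0, "wz": 0},
    {"x": -1, "y": -1, "z": -0.15, "wx": 0, "wy": 0, "wz": 0},
    {"x": -1, "y": -1, "z": -0.15, "wx": 0, "wy": 0, "wz": 0},
    {"x": -1, "y": -1, "z": -0.15, "wx": 0, "wy": 0, "wz": 0},
    {"x": -1, "y": -1, "z": -0.15, "wx": 0, "wy": 0, "wz": 0},
    {"x": -1, "y": -1, "z": -0.15, "wx": 0, "wy": 0, "wz": 0},
    {"x": -1, "y": -1, "z": -0.15, "wx": 0, "wy": 0, "wz": 0},
    {"x": -1, "y": -1, "z": -0.15, "wx": 0, "wy": 0, "wz": 0},
    {"x": -1, "y": -1, "z": -0.15, "wx": 0, "wy": 0, "wz": 0},
  ],
  hand=1,
)

```text
t: 3.5
eef_pos: [0.6641, -0.0256, 0.2624]
tool_rot: [0.001, 0.013, 1.0, -0.002]
contact_force: [-0.7, 0.4, -0.1]
gripper_width: 1.002
```

Run:
```python
from h import *
a=save('wrist','w2')
for n,z in [('knob_top',.195),('index',.085),('disc_mark',.097),('disc',.0945),('lower_teeth',.116)]:
    for d in finder.place_of('wrist',n)[:2]: print(n,np.round(d['location'],1),round(d['confidence'],2),atz('wrist',d['location'],z).round(4))
hsv=cv2.cvtColor(a,cv2.COLOR_RGB2HSV)
for n,lo,hi,z in [('orange',(5,150,80),(16,255,255),.195),('yellow',(22,120,100),(35,255,255),.085),('red',(0,150,80),(4,255,255),.097)]:
    m=cv2.inRange(hsv,lo,hi)
    k,l,st,c=cv2.connectedComponentsWithStats(m)
    for i in range(1,k):
        if st[i,4]>25: print(n,st[i],c[i].round(1),atz('wrist',c[i],z).round(4))
s,p,r=pose();print(s['t'],p,r.as_matrix().round(3),s['q'])
```

```text
knob_top [251.5  60.9] 0.89 [ 0.558 -0.02   0.195]
index [267.4 177.2] 0.85 [ 0.6689 -0.0046  0.085 ]
disc_mark [299.  124.5] 0.73 [0.6099 0.0285 0.097 ]
orange [ 241   20   24   87 1962] [252.4  62.8] [ 0.5594 -0.0195  0.195 ]
yellow [  0 129   9  32 229] [  3.4 144.9] [ 0.6084 -0.3751  0.085 ]
yellow [262 167   9  22 146] [265.4 178.4] [ 0.6706 -0.0074  0.085 ]
red [295 118  15  14 171] [302.  124.5] [0.6102 0.0311 0.097 ]
3.8 [ 0.66275662 -0.02254789  0.26297762] [[-1.     0.022  0.001]
 [ 0.022  1.    -0.002]
 [-0.001 -0.002 -1.   ]] [-0.26208142  0.439714    0.28296355  1.56596851 -0.12864817  1.15349187
  1.59586643]
```

View pics/w2.png

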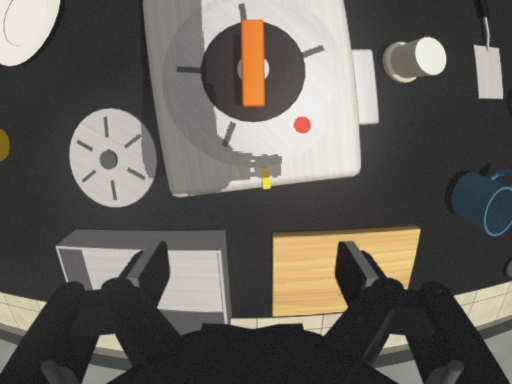

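The view is clear: bar at (252,62), index at (266,178), red mark at (302,124). The index is 110 mm from the bar, as it should be. Next I need the bar's angle.

Run:
```python
from h import *
a=save('wrist','w3');s,p,r=pose()
m=cv2.inRange(cv2.cvtColor(a,cv2.COLOR_RGB2HSV),(5,150,80),(16,255,255))
k,l,st,c=cv2.connectedComponentsWithStats(m);i=1+np.argmax(st[1:,4])
ys,xs=np.nonzero(l==i)
P=np.array([atz('wrist',q,.195)[:2] for q in zip(xs,ys)])
rc=cv2.minAreaRect((P*1000).astype(np.float32));print(rc)
# dark collar circle at z=.144
g=a.max(2);dark=((g<60)|(l==i)).astype(np.uint8);dark=cv2.morphologyEx(dark,cv2.MORPH_OPEN,np.ones((9,9)))
k,l2,st2,c2=cv2.connectedComponentsWithStats(dark);j=l2[70,225]
ct=cv2.findContours((l2==j).astype(np.uint8),cv2.RETR_EXTERNAL,cv2.CHAIN_APPROX_NONE)[0]
ct=max(ct,key=len)[:,0];Q=np.array([atz('wrist',q,.144)[:2] for q in ct])
print(st2[j],cv2.minEnclosingCircle((Q*1000).astype(np.float32)),cv2.fitEllipse((Q*1000).astype(np.float32)))
print(p,np.degrees(r.as_euler('xyz')))
```

```text
((560.3023071289062, -22.835163116455078), (15.998186111450195, 63.11964416503906), 89.51886749267578)Traceback (most recent call last):
  File "<stdin>", line 12, in <module>
  File "h.py", line 12, in atz
    o,d=ray(c,px);return o+d*(z-o[2])/d[2]
        ~~~^^^^^^
  File "h.py", line 5, in ray
    k=cams.get_calibration(c);E=np.array(k['extrinsics'])
ValueError: time passes only in moves, steps and waits
```

>>> jog_arm(
  plan=[
    {"x": 0.515, "y": 0, "z": 0, "wx": 0, "wy": 0, "wz": -0.005},
    {"x": 0.515, "y": 0, "z": 0, "wx": 0, "wy": 0, "wz": -0.005},
    {"x": 0.515, "y": 0, "z": 0, "wx": 0, "wy": 0, "wz": -0.005},
    {"x": 0.515, "y": 0, "z": 0, "wx": 0, "wy": 0, "wz": -0.005},
    {"x": 0.515, "y": 0, "z": 0, "wx": 0, "wy": 0, "wz": -0.005},
    {"x": 0.515, "y": 0, "z": 0.15, "wx": 0, "wy": 0, "wz": -0.005},
    {"x": 0.515, "y": 0, "z": 0.15, "wx": 0, "wy": 0, "wz": -0.005},
    {"x": 0.515, "y": 0, "z": 0.15, "wx": 0, "wy": 0, "wz": -0.005},
  ],
)

```text
t: 4.52
eef_pos: [0.5596, -0.0203, 0.232]
tool_rot: [-0.001, 0.003, 1.0, -0.001]
contact_force: [0.7, 0.2, -0.1]
gripper_width: 0.999
```

Run:
```python
from h import *
a=save('wrist','w4');s,p,r=pose();print(s['t'],p,np.degrees(r.as_euler('xyz')),r.as_matrix().round(4),s['contact_force'],s['torque'])
for d in finder.place_of('wrist','knob_top')[:1]: print(d,atz('wrist',d['location'],.195))
```

```text
4.5667 [ 0.56039753 -0.0204685   0.233046  ] [-1.79877652e+02  1.96962397e-02  1.79606141e+02] [[-1.0e+00  6.9e-03  3.0e-04]
 [ 6.9e-03  1.0e+00 -2.1e-03]
 [-3.0e-04 -2.1e-03 -1.0e+00]] [ 0.11107147 -0.72755    -0.08535736] [-0.04591864 -0.04674758 -0.00624934]
{'location': [249.4, 220.7], 'confidence': 0.63} [ 0.56245076 -0.02183976  0.195     ]
```

View pics/w4.png

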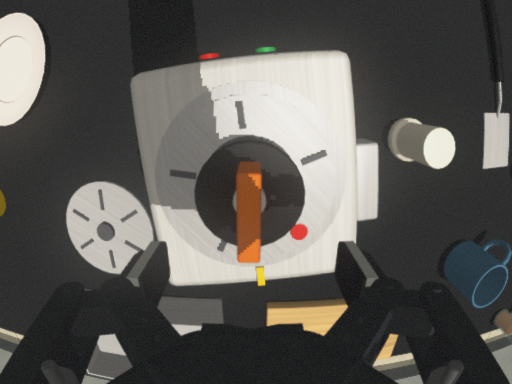

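The bar at (249,210) stands between the fingers. The red mark (299,231) and index (261,275) stay visible here too. Now I'll descend and grip.

>>> jog_arm(
  plan=[
    {"x": 0, "y": -0.008, "z": 0.18, "wx": 0, "wy": 0, "wz": 0},
    {"x": 0, "y": -0.008, "z": 0.18, "wx": 0, "wy": 0, "wz": 0},
    {"x": 0, "y": -0.008, "z": 0.3, "wx": 0, "wy": 0, "wz": 0},
    {"x": 0, "y": -0.008, "z": 0.36, "wx": 0, "wy": 0, "wz": 0},
    {"x": 0, "y": -0.008, "z": 0.36, "wx": 0, "wy": 0, "wz": 0},
    {"x": 0, "y": -0.008, "z": 0.36, "wx": 0, "wy": 0, "wz": 0},
    {"x": 0, "y": -0.008, "z": 0.36, "wx": 0, "wy": 0, "wz": 0},
  ],
)

```text
t: 5.2
eef_pos: [0.5617, -0.0223, 0.1629]
tool_rot: [0.002, 0.004, 1.0, -0.001]
contact_force: [0.6, -0.0, -0.9]
gripper_width: 1.003
```

>>> jog_arm(
  plan=[
    {"x": 0, "y": 0, "z": 0, "wx": 0, "wy": 0, "wz": 0},
    {"x": 0, "y": 0, "z": 0, "wx": 0, "wy": 0, "wz": 0},
    {"x": 0, "y": 0, "z": 0, "wx": 0, "wy": 0, "wz": 0},
    {"x": 0, "y": 0, "z": 0, "wx": 0, "wy": 0, "wz": 0},
    {"x": 0, "y": 0, "z": 0, "wx": 0, "wy": 0, "wz": 0},
    {"x": 0, "y": 0, "z": 0, "wx": 0, "wy": 0, "wz": 0},
    {"x": 0, "y": 0, "z": 0, "wx": 0, "wy": 0, "wz": 0},
    {"x": 0, "y": 0, "z": 0, "wx": 0, "wy": 0, "wz": 0},
    {"x": 0, "y": 0, "z": 0, "wx": 0, "wy": 0, "wz": 0},
    {"x": 0, "y": 0, "z": 0, "wx": 0, "wy": 0, "wz": 0},
    {"x": 0, "y": 0, "z": 0, "wx": 0, "wy": 0, "wz": 0},
    {"x": 0, "y": 0, "z": 0, "wx": 0, "wy": 0, "wz": 0},
  ],
  hand=-1,
  grip_force=60,
)

```text
t: 6.2
eef_pos: [0.5617, -0.0225, 0.163]
tool_rot: [0.002, 0.004, 1.0, -0.001]
contact_force: [-0.2, -2.5, 1.8]
gripper_width: 0.177
```

Run:
```python
from h import *
s,p,r=pose();print(s['t'],p,r.as_matrix().round(4),s['contact_force'],s['torque'],s['gripper_width'])
```

```text
6.2 [ 0.56174971 -0.0225362   0.16299407] [[-1.      0.0073  0.0032]
 [ 0.0073  1.     -0.0021]
 [-0.0032 -0.0021 -1.    ]] [-0.1658368  -2.51136419  1.77976033] [-0.31438893  0.18306354  0.00406815] 0.17714880272869274
```

Gripped: the opening reads 15 mm on the 16 mm bar. Now I'll ease it down.

>>> jog_arm(
  plan=[
    {"x": 0, "y": 0, "z": 0.01, "wx": 0, "wy": 0, "wz": 0},
    {"x": 0, "y": 0, "z": 0.02, "wx": 0, "wy": 0, "wz": 0},
    {"x": 0, "y": 0, "z": 0.025, "wx": 0, "wy": 0, "wz": 0},
    {"x": 0, "y": 0, "z": 0.025, "wx": 0, "wy": 0, "wz": 0},
    {"x": 0, "y": 0, "z": 0.025, "wx": 0, "wy": 0, "wz": 0},
  ],
)

```text
t: 6.62
eef_pos: [0.5617, -0.0225, 0.1576]
tool_rot: [0.001, 0.004, 1.0, -0.001]
contact_force: [0.2, -1.2, -1.5]
gripper_width: 0.178
```

>>> jog_arm(
  plan=[
    {"x": 0, "y": 0, "z": 0.007, "wx": 0, "wy": 0, "wz": 0},
    {"x": 0, "y": 0, "z": 0.012, "wx": 0, "wy": 0, "wz": 0},
    {"x": 0, "y": 0, "z": 0.012, "wx": 0, "wy": 0, "wz": 0},
    {"x": 0, "y": 0, "z": 0.012, "wx": 0, "wy": 0, "wz": 0},
  ],
)

```text
t: 6.95
eef_pos: [0.5618, -0.0225, 0.1554]
tool_rot: [0.002, 0.004, 1.0, -0.001]
contact_force: [-0.5, -1.1, 4.8]
gripper_width: 0.179
```

```bash
cat > st.py <<'E'
from h import *
s,p,r=pose();y=r.as_matrix()[:,1]
print(s['t'],p.round(4),'yaw',np.degrees(np.arctan2(-y[0],y[1])).round(2),np.round(s['contact_force'],2),np.round(s['torque'],3),r.as_matrix()[:,2].round(4),np.round(s['q'][6],2))
E
python3 st.py
```

```text
6.95 [ 0.5618 -0.0225  0.1554] yaw -0.42 [-0.53 -1.08  4.84] [-0.23   0.339  0.008] [ 0.0031 -0.0021 -1.    ] 1.61
```

>>> jog_arm(
  plan=[
    {"x": 0, "y": 0, "z": 0.005, "wx": 0, "wy": 0, "wz": 0},
    {"x": 0, "y": 0, "z": 0.008, "wx": 0, "wy": 0, "wz": 0},
    {"x": 0, "y": 0, "z": 0.008, "wx": 0, "wy": 0, "wz": 0},
  ],
)

```text
t: 7.2
eef_pos: [0.5618, -0.0226, 0.1543]
tool_rot: [0.002, 0.004, 1.0, -0.001]
contact_force: [-2.5, -1.1, 7.8]
gripper_width: 0.176
```

```bash
python3 st.py
```

```text
7.2 [ 0.5618 -0.0226  0.1543] yaw -0.42 [-2.52 -1.11  7.77] [-0.135  0.69   0.042] [ 0.0032 -0.0019 -1.    ] 1.61
```

Tooth is on tooth, with the spring yielding about 2.5 mm. I'll turn in small steps and feel for the gap.

>>> jog_arm(
  plan=[
    {"x": 0, "y": 0, "z": 0, "wx": 0, "wy": 0, "wz": 0.011},
    {"x": 0, "y": 0, "z": 0, "wx": 0, "wy": 0, "wz": 0.022},
    {"x": 0, "y": 0, "z": 0, "wx": 0, "wy": 0, "wz": 0.022},
    {"x": 0, "y": 0, "z": 0, "wx": 0, "wy": 0, "wz": 0.022},
  ],
)

```text
t: 7.53
eef_pos: [0.5618, -0.0227, 0.1544]
tool_rot: [0.002, 0.038, 0.999, -0.001]
contact_force: [-1.4, -1.4, 4.2]
gripper_width: 0.18
```

```bash
python3 st.py
```

```text
7.5333 [ 0.5618 -0.0227  0.1544] yaw -4.35 [-1.36 -1.39  4.23] [-0.324  0.352 -0.055] [ 0.0032 -0.002  -1.    ] 1.55
```

>>> jog_arm(
  plan=[
    {"x": 0, "y": 0, "z": 0, "wx": 0, "wy": 0, "wz": 0.011},
    {"x": 0, "y": 0, "z": 0, "wx": 0, "wy": 0, "wz": 0.022},
    {"x": 0, "y": 0, "z": 0, "wx": 0, "wy": 0, "wz": 0.022},
    {"x": 0, "y": 0, "z": 0, "wx": 0, "wy": 0, "wz": 0.022},
  ],
)

```text
t: 7.87
eef_pos: [0.5618, -0.0229, 0.1544]
tool_rot: [0.002, 0.072, 0.997, -0.001]
contact_force: [-1.4, -1.9, 4.2]
gripper_width: 0.178
```

```bash
python3 st.py
```

```text
7.8667 [ 0.5618 -0.0229  0.1544] yaw -8.23 [-1.44 -1.92  4.17] [-0.41   0.275 -0.034] [ 0.0032 -0.0022 -1.    ] 1.49
```

>>> jog_arm(
  plan=[
    {"x": 0, "y": 0, "z": 0, "wx": 0, "wy": 0, "wz": 0.011},
    {"x": 0, "y": 0, "z": 0, "wx": 0, "wy": 0, "wz": 0.022},
    {"x": 0, "y": 0, "z": 0, "wx": 0, "wy": 0, "wz": 0.022},
    {"x": 0, "y": 0, "z": 0, "wx": 0, "wy": 0, "wz": 0.022},
  ],
)

```text
t: 8.2
eef_pos: [0.5618, -0.023, 0.1544]
tool_rot: [0.002, 0.105, 0.994, -0.001]
contact_force: [-1.1, -1.4, 4.8]
gripper_width: 0.181
```

```bash
python3 st.py
```

```text
8.2 [ 0.5618 -0.023   0.1544] yaw -12.09 [-1.11 -1.41  4.76] [-0.439  0.277  0.021] [ 0.0031 -0.0023 -1.    ] 1.43
```

>>> jog_arm(
  plan=[
    {"x": 0, "y": 0, "z": 0, "wx": 0, "wy": 0, "wz": 0.011},
    {"x": 0, "y": 0, "z": 0, "wx": 0, "wy": 0, "wz": 0.022},
    {"x": 0, "y": 0, "z": 0, "wx": 0, "wy": 0, "wz": 0.022},
    {"x": 0, "y": 0, "z": 0, "wx": 0, "wy": 0, "wz": 0.022},
  ],
)

```text
t: 8.53
eef_pos: [0.5617, -0.023, 0.1543]
tool_rot: [0.002, 0.139, 0.99, -0.001]
contact_force: [-0.7, -2.1, 2.8]
gripper_width: 0.176
```

```bash
python3 st.py
```

```text
8.5333 [ 0.5617 -0.023   0.1543] yaw -15.94 [-0.74 -2.06  2.78] [-0.497  0.148 -0.011] [ 0.003  -0.0025 -1.    ] 1.37
```

```bash
cat > av.py <<'E'
from h import *
F=[];T=[]
for i in range(4):
    cams.read_camera('scene');s,p,r=pose();F.append(s['contact_force']);T.append(s['torque'])
y=r.as_matrix()[:,1]
print(round(s['t'],2),p.round(4),'yaw',np.degrees(np.arctan2(-y[0],y[1])).round(2),np.mean(F,0).round(2),np.mean(T,0).round(3))
E
python3 av.py
```

```text
8.73 [ 0.5617 -0.0231  0.1543] yaw -16.0 [-0.54 -2.47  1.9 ] [-0.505  0.144  0.032]
```

>>> jog_arm(
  plan=[
    {"x": 0, "y": 0, "z": 0.003, "wx": 0, "wy": 0, "wz": 0},
    {"x": 0, "y": 0, "z": 0.005, "wx": 0, "wy": 0, "wz": 0},
    {"x": 0, "y": 0, "z": 0.005, "wx": 0, "wy": 0, "wz": 0},
  ],
)

```text
t: 8.98
eef_pos: [0.5617, -0.0231, 0.1532]
tool_rot: [0.002, 0.139, 0.99, -0.001]
contact_force: [-1.2, -2.2, 1.9]
gripper_width: 0.181
```

```bash
python3 av.py
```

```text
9.18 [ 0.5617 -0.0231  0.1532] yaw -16.0 [-0.45 -1.92  1.57] [-0.494  0.072  0.024]
```

The resistance has gone, so the teeth appear to be in a gap. I'll ease further down.

>>> jog_arm(
  plan=[
    {"x": 0, "y": 0, "z": 0.003, "wx": 0, "wy": 0, "wz": 0},
    {"x": 0, "y": 0, "z": 0.005, "wx": 0, "wy": 0, "wz": 0},
    {"x": 0, "y": 0, "z": 0.006, "wx": 0, "wy": 0, "wz": 0},
    {"x": 0, "y": 0, "z": 0.006, "wx": 0, "wy": 0, "wz": 0},
  ],
)

```text
t: 9.52
eef_pos: [0.5617, -0.0231, 0.152]
tool_rot: [0.002, 0.139, 0.99, -0.001]
contact_force: [-0.8, -2.5, 2.4]
gripper_width: 0.178
```

```bash
python3 av.py
```

```text
9.72 [ 0.5617 -0.0231  0.152 ] yaw -16.0 [-0.34 -2.51  2.26] [-0.487  0.161 -0.005]
```

>>> jog_arm(
  plan=[
    {"x": 0, "y": 0, "z": 0.003, "wx": 0, "wy": 0, "wz": 0},
    {"x": 0, "y": 0, "z": 0.006, "wx": 0, "wy": 0, "wz": 0},
    {"x": 0, "y": 0, "z": 0.008, "wx": 0, "wy": 0, "wz": 0},
    {"x": 0, "y": 0, "z": 0.008, "wx": 0, "wy": 0, "wz": 0},
  ],
)

```text
t: 10.05
eef_pos: [0.5617, -0.0231, 0.1503]
tool_rot: [0.002, 0.139, 0.99, -0.001]
contact_force: [-0.6, -2.9, 2.1]
gripper_width: 0.175
```

```bash
python3 av.py
```

```text
10.25 [ 0.5617 -0.0231  0.1503] yaw -15.99 [-0.2  -1.98  1.18] [-0.458  0.07   0.02 ]
```

>>> jog_arm(
  plan=[
    {"x": 0, "y": 0, "z": 0.003, "wx": 0, "wy": 0, "wz": 0},
    {"x": 0, "y": 0, "z": 0.006, "wx": 0, "wy": 0, "wz": 0},
    {"x": 0, "y": 0, "z": 0.007, "wx": 0, "wy": 0, "wz": 0},
    {"x": 0, "y": 0, "z": 0.007, "wx": 0, "wy": 0, "wz": 0},
  ],
)

```text
t: 10.58
eef_pos: [0.5617, -0.0231, 0.1491]
tool_rot: [0.002, 0.139, 0.99, -0.001]
contact_force: [-1.1, -2.3, 4.0]
gripper_width: 0.176
```

```bash
python3 av.py
```

```text
10.78 [ 0.5618 -0.0231  0.1491] yaw -16.0 [-2.4  -1.95  5.22] [-0.473  0.382 -0.01 ]
```

>>> jog_arm(
  plan=[
    {"x": 0, "y": 0, "z": 0.003, "wx": 0, "wy": 0, "wz": 0},
    {"x": 0, "y": 0, "z": 0.004, "wx": 0, "wy": 0, "wz": 0},
    {"x": 0, "y": 0, "z": 0.004, "wx": 0, "wy": 0, "wz": 0},
  ],
)

```text
t: 11.03
eef_pos: [0.5618, -0.0231, 0.1491]
tool_rot: [0.002, 0.139, 0.99, -0.001]
contact_force: [-2.4, -1.7, 10.1]
gripper_width: 0.178
```

```bash
python3 av.py
python3 - <<'E'
from h import *
save('wrist','w5');o=cams.get_calibration('wrist')
for n,z in [('knob_top',.181),('index',.085),('disc_mark',.097)]:
    for d in finder.place_of('wrist',n)[:1]: print(n,np.round(d['location'],1),round(d['confidence'],2),atz('wrist',d['location'],z).round(4))
E
```

```text
11.23 [ 0.5618 -0.0231  0.1491] yaw -16.0 [-3.36 -2.02 10.01] [-0.453  0.822  0.02 ]
knob_top [248.7 272.4] 0.87 [ 0.559  -0.0232  0.181 ]
disc_mark [333.  253.2] 0.71 [0.6123 0.0274 0.097 ]
```

View pics/w5.png

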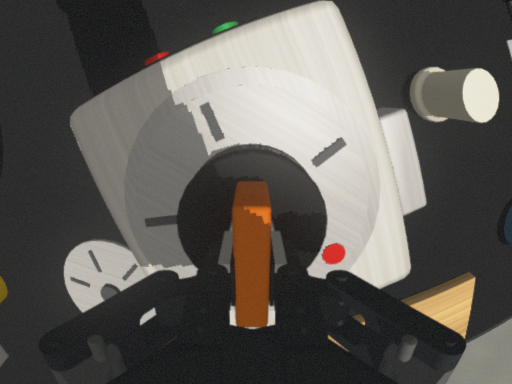

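The red mark at (333,253) hasn't moved, and z stops firmly at 0.149, so the knob is home after 14 mm of travel. Now I'll turn it clockwise, gently.

>>> jog_arm(
  plan=[
    {"x": 0, "y": 0, "z": 0.001, "wx": 0, "wy": 0, "wz": 0.02},
    {"x": 0, "y": 0, "z": 0.001, "wx": 0, "wy": 0, "wz": 0.04},
    {"x": 0, "y": 0, "z": 0.001, "wx": 0, "wy": 0, "wz": 0.06},
    {"x": 0, "y": 0, "z": 0.001, "wx": 0, "wy": 0, "wz": 0.08},
    {"x": 0, "y": 0, "z": 0.001, "wx": 0, "wy": 0, "wz": 0.1},
    {"x": 0, "y": 0, "z": 0.001, "wx": 0, "wy": 0, "wz": 0.12},
    {"x": 0, "y": 0, "z": 0.001, "wx": 0, "wy": 0, "wz": 0.14},
    {"x": 0, "y": 0, "z": 0.001, "wx": 0, "wy": 0, "wz": 0.16},
    {"x": 0, "y": 0, "z": 0.001, "wx": 0, "wy": 0, "wz": 0.18},
    {"x": 0, "y": 0, "z": 0.001, "wx": 0, "wy": 0, "wz": 0.2},
    {"x": 0, "y": 0, "z": 0.001, "wx": 0, "wy": 0, "wz": 0.2},
    {"x": 0, "y": 0, "z": 0.001, "wx": 0, "wy": 0, "wz": 0.2},
  ],
  grip_force=80,
)

```text
t: 12.43
eef_pos: [0.5612, -0.0241, 0.1491]
tool_rot: [0.002, 0.439, 0.899, -0.001]
contact_force: [-4.6, -3.9, 8.8]
gripper_width: 0.178
```

```bash
python3 av.py
cat > mk.py <<'E'
import sys
from h import *
n=sys.argv[1]
A=np.array([.561,-.0225])
for c in ('wrist','top','scene'):
    a=save(c,n+c)
    m=cv2.inRange(cv2.cvtColor(a,cv2.COLOR_RGB2HSV),(0,150,80),(4,255,255))
    k,l,st,cc=cv2.connectedComponentsWithStats(m)
    X=[('net',round(d['confidence'],2),d['location'],.097) for d in finder.place_of(c,'disc_mark')[:1]]
    X+=[('red',st[i,4],cc[i],.097) for i in range(1,k) if st[i,4]>12]
    X+=[('IDX',round(d['confidence'],2),d['location'],.085) for d in finder.place_of(c,'index')[:1]]
    for t,f,q,z in X:
        w=atz(c,q,z)[:2];d=w-A
        if np.hypot(*d)<.14: print(c,t,f,np.round(q,1),w.round(4),'r',np.hypot(*d).round(4),'ang',np.degrees(np.arctan2(d[1],d[0])).round(1))
E
python3 mk.py m1
```

```text
12.63 [ 0.5612 -0.0241  0.1491] yaw -52.03 [-4.02 -3.58  8.3 ] [-0.958  1.014  0.063]
wrist net 0.73 [337.  242.2] [ 0.6276 -0.0039] r 0.0691 ang 15.6
wrist red 56 [101.2 141.6] [ 0.4437 -0.0492] r 0.1203 ang -167.2
wrist red 349 [339.1 244.7] [ 0.6305 -0.0045] r 0.0718 ang 14.6
wrist IDX 0.93 [365.4 270.1] [ 0.675  -0.0103] r 0.1146 ang 6.1
top IDX 0.96 [260.3 162.4] [ 0.676  -0.0164] r 0.1152 ang 3.0
scene IDX 0.6 [291.2 212.2] [ 0.6679 -0.0052] r 0.1083 ang 9.2
```

>>> jog_arm(
  plan=[
    {"x": 0, "y": 0, "z": 0.001, "wx": 0, "wy": 0, "wz": 0.015},
    {"x": 0, "y": 0, "z": 0.001, "wx": 0, "wy": 0, "wz": 0.03},
    {"x": 0, "y": 0, "z": 0.001, "wx": 0, "wy": 0, "wz": 0.047},
    {"x": 0, "y": 0, "z": 0.001, "wx": 0, "wy": 0, "wz": 0.047},
    {"x": 0, "y": 0, "z": 0.001, "wx": 0, "wy": 0, "wz": 0.047},
    {"x": 0, "y": 0, "z": 0.001, "wx": 0, "wy": 0, "wz": 0.047},
  ],
)

```text
t: 13.58
eef_pos: [0.5609, -0.0243, 0.1492]
tool_rot: [0.001, 0.504, 0.864, -0.001]
contact_force: [-3.2, -2.5, 7.7]
gripper_width: 0.174
```

```bash
python3 av.py; python3 mk.py m2
```

```text
13.78 [ 0.5609 -0.0243  0.1491] yaw -60.5 [-3.19 -2.58  6.64] [-0.618  0.706  0.105]
wrist net 0.73 [338.9 245.8] [ 0.6326 -0.0159] r 0.0719 ang 5.3
wrist red 39 [ 97.6 164.8] [ 0.4449 -0.0491] r 0.1191 ang -167.1
wrist red 352 [339.3 244.7] [ 0.6323 -0.0149] r 0.0717 ang 6.1
wrist IDX 0.68 [372.5 259.1] [ 0.6744 -0.0158] r 0.1136 ang 3.4
top IDX 0.67 [260.3 163.8] [ 0.6714 -0.0165] r 0.1105 ang 3.1
scene net 0.71 [282.8 204.5] [ 0.6356 -0.0084] r 0.0759 ang 10.7
scene IDX 0.74 [291.9 212.1] [ 0.669  -0.0033] r 0.1097 ang 10.1
```

View pics/m2wrist.png

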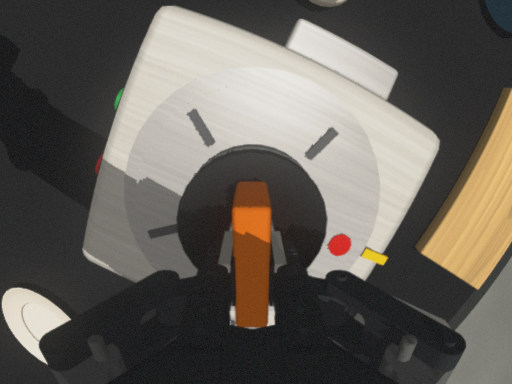

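Mark (339,245) and index (374,257) look nearly in line. I'll let go, rise and check from above.

>>> jog_arm(
  plan=[
    {"x": 0, "y": 0, "z": 0, "wx": 0, "wy": 0, "wz": 0},
    {"x": 0, "y": 0, "z": 0, "wx": 0, "wy": 0, "wz": 0},
    {"x": 0, "y": 0, "z": 0, "wx": 0, "wy": 0, "wz": 0},
    {"x": 0, "y": 0, "z": 0, "wx": 0, "wy": 0, "wz": 0},
    {"x": 0, "y": 0, "z": 0, "wx": 0, "wy": 0, "wz": 0},
    {"x": 0, "y": 0, "z": 0, "wx": 0, "wy": 0, "wz": 0},
    {"x": 0, "y": 0, "z": 0, "wx": 0, "wy": 0, "wz": 0},
    {"x": 0, "y": 0, "z": 0, "wx": 0, "wy": 0, "wz": 0},
    {"x": 0, "y": 0, "z": 0, "wx": 0, "wy": 0, "wz": 0},
    {"x": 0, "y": 0, "z": 0, "wx": 0, "wy": 0, "wz": 0},
  ],
  hand=1,
)

```text
t: 15.07
eef_pos: [0.5609, -0.0243, 0.1491]
tool_rot: [0.001, 0.504, 0.864, -0.001]
contact_force: [0.9, -0.6, -0.3]
gripper_width: 0.998
```

>>> jog_arm(
  plan=[
    {"x": 0, "y": 0, "z": -0.1, "wx": 0, "wy": 0, "wz": 0},
    {"x": 0, "y": 0, "z": -0.2, "wx": 0, "wy": 0, "wz": 0},
    {"x": 0, "y": 0, "z": -0.35, "wx": 0, "wy": 0, "wz": 0},
    {"x": 0, "y": 0, "z": -0.5, "wx": 0, "wy": 0, "wz": 0},
    {"x": 0, "y": 0, "z": -0.6, "wx": 0, "wy": 0, "wz": 0},
    {"x": 0, "y": 0, "z": -0.6, "wx": 0, "wy": 0, "wz": 0},
    {"x": 0, "y": 0, "z": -0.6, "wx": 0, "wy": 0, "wz": 0},
    {"x": 0, "y": 0, "z": -0.6, "wx": 0, "wy": 0, "wz": 0},
    {"x": 0, "y": 0, "z": -0.6, "wx": 0, "wy": 0, "wz": 0},
  ],
)

```text
t: 15.82
eef_pos: [0.5598, -0.0239, 0.2678]
tool_rot: [0.0, 0.504, 0.864, -0.002]
contact_force: [-0.6, 0.2, -0.4]
gripper_width: 1.0
```

```bash
python3 av.py
cat > chk.py <<'E'
import sys
from h import *
a=save('wrist',sys.argv[1]);hsv=cv2.cvtColor(a,cv2.COLOR_RGB2HSV)
A=None;C=[]
for n,lo,hi,z in [('orange',(5,150,60),(16,255,255),.181),('yellow',(22,120,100),(35,255,255),.085),('red',(0,150,80),(4,255,255),.097)]:
    k,l,st,c=cv2.connectedComponentsWithStats(cv2.inRange(hsv,lo,hi))
    for i in range(1,k):
        if st[i,4]<40: continue
        w=atz('wrist',c[i],z)[:2]
        if np.hypot(*(w-[.561,-.0225]))<.13:
            print(n,st[i],c[i].round(1),w.round(4))
            C.append((n,w))
y=[w for n,w in C if n=='yellow'];r=[w for n,w in C if n=='red']
for A in ([.561,-.0225],[.5603,-.0228],[.5609,-.024]):
  for Y in y:
    for M in r:
      u=(Y-A)/np.linalg.norm(Y-A);d=M-A
      print(A,'len',np.linalg.norm(Y-A).round(4),'mark x,y',(d@u).round(4),(u[0]*d[1]-u[1]*d[0]).round(4))
E
python3 chk.py c1
```

```text
16.02 [ 0.5603 -0.024   0.2683] yaw -60.5 [-0.23 -0.07  0.33] [-0.027  0.008 -0.015]
orange [ 242  150   21   80 1478] [252.2 189.9] [ 0.5581 -0.0187]
yellow [328 202  20  14 131] [337.9 208.2] [ 0.673  -0.0123]
red [142 137   7  16  51] [144.8 144.8] [ 0.4404 -0.0534]
red [304 190  15  15 162] [311.1 197.1] [ 0.6321 -0.0147]
[0.561, -0.0225] len 0.1124 mark x,y -0.1229 -0.0198
[0.561, -0.0225] len 0.1124 mark x,y 0.0715 0.0013
[0.5603, -0.0228] len 0.1132 mark x,y -0.1222 -0.0193
[0.5603, -0.0228] len 0.1132 mark x,y 0.0722 0.0014
[0.5609, -0.024] len 0.1127 mark x,y -0.1229 -0.0167
[0.5609, -0.024] len 0.1127 mark x,y 0.0718 0.0018
```

View pics/c1.png

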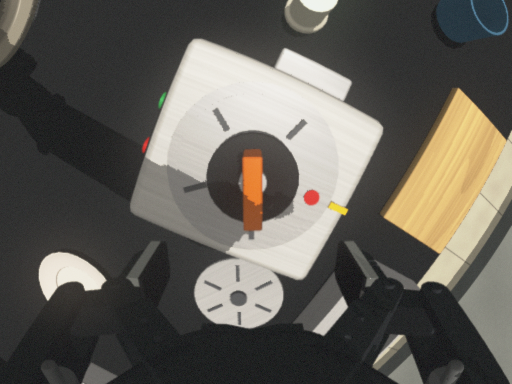

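The mark is 1–2 mm off the line, well within 6 mm. I'll check that the knob stayed home by lightly feeling the bar top, which should be at 0.181, with the fingers shut.

>>> jog_arm(
  plan=[
    {"x": 0, "y": 0, "z": 0, "wx": 0, "wy": 0, "wz": 0},
    {"x": 0, "y": 0, "z": 0, "wx": 0, "wy": 0, "wz": 0},
    {"x": 0, "y": 0, "z": 0, "wx": 0, "wy": 0, "wz": 0},
    {"x": 0, "y": 0, "z": 0, "wx": 0, "wy": 0, "wz": 0},
    {"x": 0, "y": 0, "z": 0, "wx": 0, "wy": 0, "wz": 0},
    {"x": 0, "y": 0, "z": 0, "wx": 0, "wy": 0, "wz": 0},
    {"x": 0, "y": 0, "z": 0, "wx": 0, "wy": 0, "wz": 0},
    {"x": 0, "y": 0, "z": 0, "wx": 0, "wy": 0, "wz": 0},
    {"x": 0, "y": 0, "z": 0, "wx": 0, "wy": 0, "wz": 0},
    {"x": 0, "y": 0, "z": 0.1, "wx": 0, "wy": 0, "wz": 0},
    {"x": 0, "y": 0, "z": 0.2, "wx": 0, "wy": 0, "wz": 0},
    {"x": 0, "y": 0, "z": 0.2, "wx": 0, "wy": 0, "wz": 0},
  ],
  hand=-1,
)

```text
t: 17.07
eef_pos: [0.5582, -0.0239, 0.2253]
tool_rot: [-0.001, 0.504, 0.864, -0.003]
contact_force: [-0.6, 0.5, -0.7]
gripper_width: 0.001
```

>>> jog_arm(
  plan=[
    {"x": 0, "y": 0, "z": 0.08, "wx": 0, "wy": 0, "wz": 0},
    {"x": 0, "y": 0, "z": 0.12, "wx": 0, "wy": 0, "wz": 0},
    {"x": 0, "y": 0, "z": 0.16, "wx": 0, "wy": 0, "wz": 0},
    {"x": 0, "y": 0, "z": 0.18, "wx": 0, "wy": 0, "wz": 0},
    {"x": 0, "y": 0, "z": 0.18, "wx": 0, "wy": 0, "wz": 0},
    {"x": 0, "y": 0, "z": 0.18, "wx": 0, "wy": 0, "wz": 0},
  ],
)

```text
t: 17.57
eef_pos: [0.5584, -0.0241, 0.1898]
tool_rot: [-0.001, 0.504, 0.864, -0.003]
contact_force: [0.5, 0.2, -0.1]
gripper_width: 0.001
```

```bash
python3 av.py
```

```text
17.77 [ 0.5584 -0.024   0.19  ] yaw -60.48 [-0.53  0.08 -0.1 ] [ 0.013 -0.002 -0.018]
```

No contact at 0.190. I'll step down from there.

>>> jog_arm(
  plan=[
    {"x": 0, "y": 0, "z": 0.01, "wx": 0, "wy": 0, "wz": 0},
    {"x": 0, "y": 0, "z": 0.02, "wx": 0, "wy": 0, "wz": 0},
    {"x": 0, "y": 0, "z": 0.03, "wx": 0, "wy": 0, "wz": 0},
    {"x": 0, "y": 0, "z": 0.036, "wx": 0, "wy": 0, "wz": 0},
    {"x": 0, "y": 0, "z": 0.036, "wx": 0, "wy": 0, "wz": 0},
  ],
)

```text
t: 18.18
eef_pos: [0.5582, -0.024, 0.1823]
tool_rot: [-0.001, 0.504, 0.864, -0.003]
contact_force: [0.0, 0.6, 0.1]
gripper_width: 0.004
```

```bash
python3 av.py
```

```text
18.38 [ 0.5585 -0.0241  0.1828] yaw -60.48 [0.21 0.12 0.2 ] [ 0.008 -0.007  0.011]
```

>>> jog_arm(
  plan=[
    {"x": 0, "y": 0, "z": 0.004, "wx": 0, "wy": 0, "wz": 0},
    {"x": 0, "y": 0, "z": 0.008, "wx": 0, "wy": 0, "wz": 0},
    {"x": 0, "y": 0, "z": 0.008, "wx": 0, "wy": 0, "wz": 0},
  ],
)

```text
t: 18.63
eef_pos: [0.5586, -0.0241, 0.1812]
tool_rot: [-0.001, 0.504, 0.864, -0.003]
contact_force: [-0.6, 0.3, -0.7]
gripper_width: -0.004
```

```bash
python3 av.py
```

```text
18.83 [ 0.5585 -0.0241  0.1812] yaw -60.48 [ 0.09 -0.09  0.31] [-0.001 -0.027  0.016]
```

There's no contact even at 0.1812, so the bar top is at or below its fully-home height. I'll rise clear, recheck and hand in.

>>> jog_arm(
  plan=[
    {"x": 0, "y": 0, "z": -0.1, "wx": 0, "wy": 0, "wz": 0},
    {"x": 0, "y": 0, "z": -0.3, "wx": 0, "wy": 0, "wz": 0},
    {"x": 0, "y": 0, "z": -0.45, "wx": 0, "wy": 0, "wz": 0},
    {"x": 0, "y": 0, "z": -0.45, "wx": 0, "wy": 0, "wz": 0},
    {"x": 0, "y": 0, "z": -0.45, "wx": 0, "wy": 0, "wz": 0},
    {"x": 0, "y": 0, "z": -0.45, "wx": 0, "wy": 0, "wz": 0},
    {"x": 0, "y": 0, "z": -0.45, "wx": 0, "wy": 0, "wz": 0},
  ],
)

```text
t: 19.42
eef_pos: [0.5579, -0.0236, 0.2699]
tool_rot: [-0.002, 0.504, 0.864, -0.003]
contact_force: [0.2, 0.6, 0.5]
gripper_width: 0.004
```

```bash
python3 av.py; python3 chk.py c2; python3 -c "
from station import bot
print(bot.hand_in())"
```

```text
19.62 [ 0.5584 -0.0237  0.2702] yaw -60.49 [-0.3   0.02 -0.14] [ 0.015 -0.004  0.004]
orange [ 245  152   20   79 1442] [254.6 191.4] [ 0.5583 -0.0191]
yellow [330 203  20  13 130] [339.6 209.1] [ 0.673  -0.0122]
red [145 139   7  15  51] [147.7 145.8] [ 0.4405 -0.0535]
red [306 191  15  14 159] [312.9 198. ] [ 0.6321 -0.0147]
[0.561, -0.0225] len 0.1125 mark x,y -0.1229 -0.0199
[0.561, -0.0225] len 0.1125 mark x,y 0.0715 0.0013
[0.5603, -0.0228] len 0.1132 mark x,y -0.1222 -0.0194
[0.5603, -0.0228] len 0.1132 mark x,y 0.0723 0.0014
[0.5609, -0.024] len 0.1127 mark x,y -0.1229 -0.0168
[0.5609, -0.024] len 0.1127 mark x,y 0.0718 0.0018
the job is handed in; nothing more can be done
None
```

The cutter is in gear and the red mark is lined up with the yellow index. I handed the job in at about 20 s of the 64 s allowed; no verdict is reported.

**Meshing:** I gripped the knob and eased it down until tooth met tooth, with about 8 N at the wrist. I then turned it clockwise in 4° steps until the resistance vanished at about 16°. I never had to rock it back. It went down to a hard stop after 14 mm of travel, with at most about 10 N at the wrist.

**Turning:** I turned the knob a further 45° or so clockwise, then let go and rose clear.

**Last checks:**
- **Mark:** it lies 1–2 mm off the index line (limit 6 mm), on the index side. It read the same in both pictures taken after letting go.
- **Knob home:** shut fingers lowered to 0.1812 m met no bar top, which fits the 0.181 m home height. The fingers never touched the bar, so I did not measure its height directly.
- **Contact:** the wrist force was about zero with the arm clear. I saw nothing else move, but did not re-measure the other things.

**Disagreements:** the index measured 112–113 mm from the axis instead of 110. Some top and scene camera readings of the mark and index differed by several degrees, so I relied on the closer wrist view. My first two move calls were refused because rows lacked some keys, and nothing moved.

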